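# Line up a torque-bench steady with a lining-up bar

### The arm

A 6-joint arm with a two-finger parallel gripper is mounted at the origin on the work surface. World frame = base frame: x ahead of the robot, y to its left, z up, the work surface at z = 0. Lengths are in mm, angles in rad, forces in N, time in s.
With the tool pointing down it reaches from about 350 to 775 mm from the base axis. Payload 7.3 kg.
Tool frame: the origin (TCP) lies at the very end of the fingers, on their centre line; the grasp point (between the pads) lies bot.grip_point_offset behind it (bot.grip_point_offset is the distance from the TCP to the grasp point, in mm); z points along the fingers, y is the line along which they close (so a half turn about z gives the same grasp; the last joint's range is limited). The gripper opens to 92 mm and grips with 3 to 60 N. Pads are 19 mm wide; open, the fingers measure 130 mm over their backs; the gripper's body (75 mm by 190 mm) begins 47 mm behind the grasp point.
Start: joints at [1.127, 0.342, 1.524, -0, 1.275, -0.146], TCP at [154.029, 501.916, 226.741] pointing down, gripper open.
Joint ranges: [-2.53, 2.53], [-0.77, 2.02], [0.04, 2.7], [-1, 4.14], [0.28, 2.66], [-3.11, 3.11]. Speed limits (rad/s): [2.57, 2.57, 3.14, 3.14, 3.14, 3.14].

### API

Orientations are given as [roll, pitch, yaw] about the fixed x, y, z axes, in that order (R = Rz(yaw) Ry(pitch) Rx(roll)).
In Python, from plant import bot gives the robot as it stands. The module is installed in compiled form; this text tells all that it offers.
- The arm moves only by the tool carry_out, never from a script. Its argument "plan" is a list of rows, each an object of numbers: "tx", "ty", "tz": the shift along the world's x, y, z in mm; "rx", "ry", "rz": the turn, a rotation vector about the world's x, y, z in rad. A call has 1 to 12 rows; each row shifts and turns the commanded pose from where the row before left it; what a row does not reach is not made up. A row lasts 1/10 s, in which the tool goes at most 50 mm and 8.59 degrees, less where a joint would pass 70% of its speed; a pose out of reach is approached as far as the arm can. A call with a gripper value outside its range is refused whole. "gripper" is the closure, from 0 (fully open) to 1 (shut), set as the call begins (left out, the last holds). The fingers move at their own pace and stop on an object; the grip force is fixed at half the most. Time passes only in rows, so rows that do not move let the fingers close. It gives the time, the measured TCP pose, the force, the opening and the grip force at its end, in the units of the state.
- bot.get_obs(): the state, without advancing time (a new reading comes with each control period).
- bot.capture(name): name is "side" or "top" or "wrist"; returns the picture (420x560x3 uint8, red, green, blue); there is no depth.
- bot.camera_model(name): a dict with "camera_matrix" (3x3 intrinsics, pixels), "R" (3x3) and "t" (3): a world point X has camera coordinates R X + t. Camera axes: x right, y down, z forward; pixel columns grow to the right and rows downward; lengths in mm; the calibration is good to about 2 mm. A picture is of the moment at which its call begins: read the wrist's pose just before it. camera_model takes no time and is no camera call; for the wrist camera it gives the pose at the moment of the call.
- bot.close_job(): hands the job in; it is judged then, once.
The state is a dict: "time": time; "joint_positions": joint angles; "dq": joint speeds; "tau": joint torques, N m; "tool_pos": TCP position; "tcp_rot": TCP orientation; "contact_force": force on the tool from outside, world axes, zero at the start; "moment": the same for the moment, N m; "grip_width": finger opening in mm; "finger_force": force on a finger pad.
Only numpy, scipy, OpenCV 4.12 (cv2) and the standard library are available. Lean on these libraries where they do the work, as an engineer would, in place of code of your own. Each camera call takes 0.05 s, during which the arm holds its last target. There are 200 camera calls.

### The job

Lift the aluminium lining-up bar out of its V-blocks by its black handle and slide it, tapered nose first, through the brass bushing in the steel angle plate and on through the bushing of the blue steady bracket, which is still loose and may stand a few millimetres to one side, until the whole taper has come out beyond the bracket; stop before the handle meets the angle plate. Finish while still holding the bar by its handle, straight and still in both bushings and not levering against them, so that the bracket stands in line while a colleague tightens its bolts. Leave the other things on the bench where they are.

Things in the scene. Friction and masses are not known exactly. Their poses are not given: they have to be found in the camera images.
- bar_grip (a point): Centre of the bar's handle, on the bar's axis; grasp here. The bar (about 0.2 kg) lies level in two V-blocks, axis 60 mm above the bench, loose. x axis: along the bar to its nose. Handle: black ribbed cylinder, 24 mm diameter, 60 mm long, lying clear of the V-blocks: the nearest begins 35 mm from here towards the nose. The bar balances about 55 mm from here towards the nose.
- bar_shoulder (a point): On the bar's axis at the handle's front end face, 30 mm from bar_grip towards the nose; same axes. From here a plain aluminium shaft, 16 mm diameter, runs 150 mm on, then the 20 mm taper.
- bar_nose (a point): Tip of the bar's tapered nose, on its axis, 200 mm from bar_grip; same axes. The taper is 20 mm long, from 16 mm diameter down to 4 mm at the tip.
- plate_mouth (a point): Centre of the entry mouth of the angle plate's brass bushing, 105 mm above the bench. x axis: level, along the bore, the way the bar goes in; z up. Bore 18 mm diameter, 40 mm long in all, with a lead-in cone from 26 mm at the mouth to 18 mm at 6 mm depth. Flange 60 mm across; its screw heads stand 3 mm out of it.
- angle_plate: Fixed dark steel angle plate; origin on the bench straight below plate_mouth, same axes. Upright 150 mm wide, 150 mm high, 15 mm thick, beginning 10 mm beyond the mouth; its 15 mm thick foot runs on to 165 mm beyond the mouth and carries the steady bracket.
- steady_mouth (a point): Centre of the entry mouth of the blue steady bracket's brass bushing, beyond the angle plate, 70 to 95 mm past plate_mouth along its x axis, also 105 mm above the bench, axes parallel. Bore 18 mm diameter, 24 mm long in all, with a lead-in cone from 28 mm at the mouth to 18 mm at 6 mm depth. The bracket's eye is 56 mm across, its top 133 mm above the bench.
- steady (a joint): Sideways position of the steady bracket, m, positive to its own +y (left as seen in the bar's direction), within 8 mm either way; 0 is exactly in line with the plate's bushing. Unsprung: it stays where it is left. About 2 N moves it, so the bar's taper draws it into line.
- v_stand: Fixed stand: plywood base 190 x 85 x 12 mm with two steel V-blocks 100 mm apart, each 22 mm along the bar, 50 mm wide, tops 62 mm above the bench. Origin on the bench under the bar's axis, half-way between the V-blocks, 96 mm from bar_grip; x axis along the bar to its nose.
- driver: Bystander: blue and dark grey cordless impact driver standing on its battery, about 200 x 76 x 225 mm. Origin: centre of its underside.
- sensor: Bystander: torque sensor standing on its 104 mm steel flange, black and aluminium cylinder, 123 mm high. Origin: centre of its underside.
- readout: Bystander: black display box 110 x 150 x 50 mm. Origin: centre of its underside.
- socket: Bystander: steel socket standing on end, 31 mm diameter, 58 mm high. Origin: centre of its underside.
There are look-alikes about, which are no part of the job. Of the things like the part that bears bar_grip, leave any that is brown; of the rest the larger one is meant. What is meant by the angle_plate is not orange, and is the larger of those in its own colour.

How it is judged (in metres and radians):
On the way, in this order (a step that is already met when the one before it is completed fails the run):
1. the bar has been lifted out of the V-blocks by the gripper (height (world z) of bar_grip above 0.075 m and contact force between the fingers and bar above 2 N), for 0.2 s.
2. the nose has come through the angle plate's bushing (x of bar_nose in the frame of plate_mouth above 0.043 m and x of bar_shoulder in the frame of plate_mouth below 0 m and y of bar_nose in the frame of plate_mouth between -0.008 and 0.008 m and z of bar_nose in the frame of plate_mouth between -0.008 and 0.008 m), for 0.1 s.
At the end, for the whole second after the job is handed in: Nose at least 18 mm out past the steady's far face, within 5 mm of its axis; handle 3 mm or more clear of the plate's bushing; bar within 2 degrees of the bore; steady within 4 mm of in line; bar presses under 15 N on plate and on steady; bar still and held by the gripper (over 3 N) (x of bar_nose in the frame of steady_mouth above 0.042 m and x of bar_shoulder in the frame of plate_mouth below -0.003 m and y of bar_nose in the frame of steady_mouth between -0.005 and 0.005 m and z of bar_nose in the frame of steady_mouth between -0.005 and 0.005 m and angle between the x axis of bar_grip and the x axis of plate_mouth, either way round below 0.035 rad and value of joint steady between -0.004 and 0.004 m and contact force between the fingers and bar above 3 N and contact force between bar and angle_plate below 15 N and contact force between bar and steady below 15 N and linear speed of bar below 0.02 m/s); the arm keeps its last pose, push and grip.
It fails at once if the driver, sensor, readout or socket was moved more than 20 mm (distance of any of driver, sensor, readout, socket from where it was at the start of the episode above 0.02 m).
It also fails if it takes over 51 s, if anything falls off the work surface, if the arm or the gripper's body presses on something with over 40 N, if the wrist force passes 120 N, or if a joint passes its speed limit or range.

## Working session

There is one attempt and no reset: what is moved stays moved. The work goes in short steps, Python scripts to look and compute and a tool call to move; the robot and the scene stay as the last step left them, time stands still between calls to the robot, and variables do not carry over. Pictures are saved under pics/ and viewed, at most 10 in all, crops included, and the job is handed in when it is done.

Besides the shell and the picture viewer there is one more tool, called after "Request:" as name(argument=value, ...) on one line, values as JSON. carry_out: Moves the arm, as the interface text tells. Its arguments: {"type":"object","properties":{"plan":{"type":"array"},"gripper":{"type":"number"}},"required":["plan"]}

```bash
mkdir -p pics
python3 - <<'E'
from plant import bot
import cv2
o=bot.get_obs(); print(o, bot.grip_point_offset)
for n in ["side","top"]:
    cv2.imwrite(f"pics/{n}0.png",bot.capture(n)[:,:,::-1])
    m=bot.camera_model(n); print(n,m)
E
```

```text
{'time': 0.0, 'joint_positions': array([ 1.12700701e+00,  3.42743764e-01,  1.52500118e+00, -1.29192205e-05,
        1.27540963e+00, -1.46003595e-01]), 'dq': array([ 0.00116447, -0.00109995, -0.00038637,  0.00173321,  0.00220229,
        0.00139471]), 'tau': array([-3.45735258e-03, -4.31248856e+01, -2.44217670e+01,  7.14094844e-02,
        5.61678526e-02, -1.46672051e-04]), 'tool_pos': array([153.84610331, 501.52989235, 226.03957537]), 'tcp_rot': array([-3.14004556e+00, -2.15013934e-04,  2.84381053e+00]), 'contact_force': array([ 0.28115065, -0.5979071 , -0.7547558 ]), 'moment': array([ 0.00750914, -0.01702846, -0.01303472]), 'finger_force': 0.0, 'grip_width': 91.77994513644266} 18.8
side {'camera_matrix': array([[399.93242626,   0.        , 279.19832467],
       [  0.        , 399.93242626, 216.1173239 ],
       [  0.        ,   0.        ,   1.        ]]), 'R': array([[ 0.98629261, -0.16408398,  0.01741656],
       [-0.08607143, -0.60165639, -0.79410408],
       [ 0.14077855,  0.78171992, -0.6075322 ]]), 't': array([-479.07376569,  110.27024519,  985.48588343])}
top {'camera_matrix': array([[433.04372434,   0.        , 278.48794647],
       [  0.        , 433.04372434, 209.02801907],
       [  0.        ,   0.        ,   1.        ]]), 'R': array([[-0.09331003, -0.99562791,  0.00427771],
       [-0.97150587,  0.09010744, -0.21921904],
       [ 0.21787514, -0.02461116, -0.97566629]]), 't': array([  33.00191043,  476.25888093, 1278.24305127])}
```

View pics/top0.png

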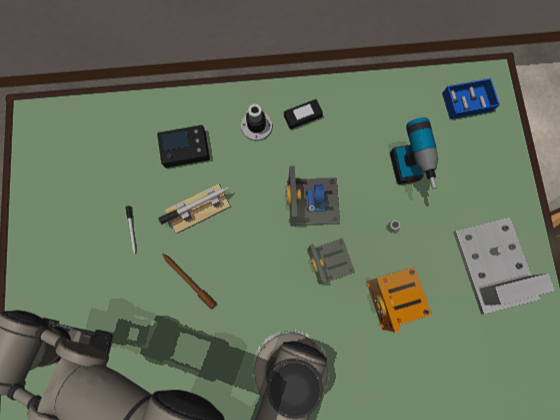

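View pics/side0.png

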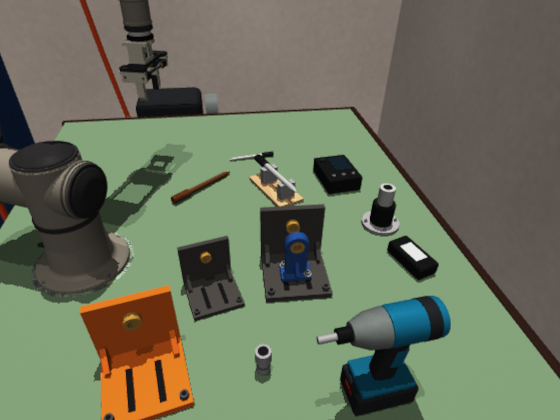

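The top view shows the bar in its V-blocks, with the handle near (175,215) and the nose near (229,189). The large dark plate has its mouth near (288,195) and the blue steady near (318,195). The bar has to go in to the right in the image (world -y). I'll enlarge both views.

Run:
```python
import cv2,numpy as np
a=cv2.imread("pics/top0.png")[165:235,150:350]; a=cv2.resize(a,None,fx=4,fy=4,interpolation=2)
b=cv2.imread("pics/side0.png")[145:305,240:340]; b=cv2.resize(b,None,fx=3.75,fy=3.75,interpolation=2)
cv2.imwrite("pics/topc.png",a);cv2.imwrite("pics/sidec.png",b)
```

```text
(no output)
```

View pics/topc.png

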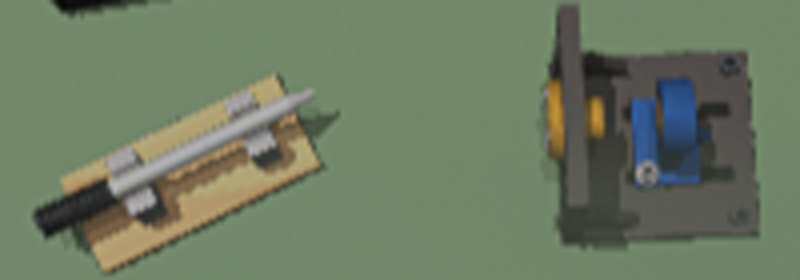

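View pics/sidec.png

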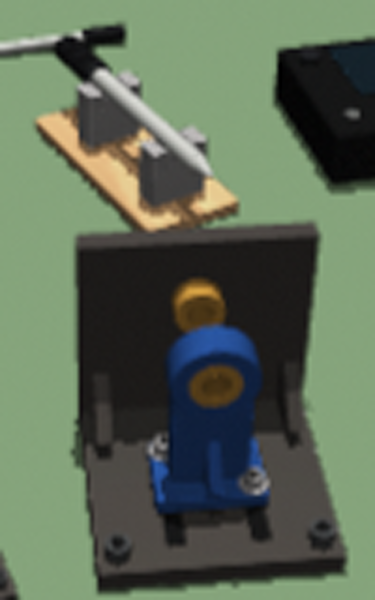

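Crop readings (top crop ×4, origin (150,165); side crop ×3.75, origin (240,145)):
- **Bar, top:** handle end (42,220), shoulder (112,186), nose (315,93).
- **Plate, top:** upright top edge from (569,6) to (574,205); foot far corners (748,52) and (758,236).
- **Side:** upright top corners (77,240) and (318,228); bushing exit ring centre (200,306); steady far face centre (216,385).

```bash
cat > h.py <<'E'
import numpy as np
from plant import bot
def onz(name,uv,z,m=None):
    m=m or bot.camera_model(name); R,t,K=m["R"],m["t"],m["camera_matrix"]
    C=-R.T@t; d=R.T@np.linalg.solve(K,[uv[0],uv[1],1.])
    return C+d*(z-C[2])/d[2]
def proj(name,X,m=None):
    m=m or bot.camera_model(name); p=m["camera_matrix"]@(m["R"]@np.asarray(X,float)+m["t"]); return p[:2]/p[2]
E
python3 - <<'E'
from h import *
np.set_printoptions(precision=1,suppress=True)
T=lambda u,v,z:onz("top",(150+u/4,165+v/4),z)
S=lambda u,v,z:onz("side",(240+u/3.75,145+v/3.75),z)
e,s,n=T(42,220,60),T(112,186,60),T(315,93,60)
d=n-e;print("bar",e,s,n,np.linalg.norm(d),np.degrees(np.arctan2(d[1],d[0])), "grip",n-200*d/np.linalg.norm(d))
e,n=S(68,50,60),S(209,174,60);d=n-e;print("bar side",e,n,np.linalg.norm(d),np.degrees(np.arctan2(d[1],d[0])))
for nm,p,q in[("topedge",T(569,6,150),T(574,205,150)),("side topedge exit face",S(77,240,150),S(318,228,150)),("foot far",T(748,52,15),T(758,236,15)),("foot side",S(98,578,15),S(345,560,15))]:
    d=p-q; print(nm,p,q,(p+q)/2,np.linalg.norm(d),np.degrees(np.arctan2(d[1],d[0])))
print("exit ring (40 in)",S(200,306,105),"steady far",S(216,385,105),"flange top centre",T(552,118,105))
E
```

```text
bar [474.7 348.7  60. ] [496.3 294.7  60. ] [555.3 135.6  60. ] 227.7432546298713 -69.27974429744816 grip [484.6 322.7  60. ]
bar side [473.4 345.   60. ] [555.9 141.4  60. ] 219.66706890841684 -67.94843288991191
topedge [578.1 -60.6 150. ] [430.7 -49.3 150. ] [504.4 -54.9 150. ] 147.7500029588708 -4.379618369360593
side topedge exit face [431.5 -49.3 150. ] [581.1 -57.9 150. ] [506.3 -53.6 150. ] 149.80529121507655 176.71216463340568
foot far [ 570.2 -209.3   15. ] [ 420.  -198.6   15. ] [ 495.1 -203.9   15. ] 150.52509761921436 -4.061398412648518
foot side [ 423.  -200.4   15. ] [ 570.4 -208.6   15. ] [ 496.7 -204.5   15. ] 147.60657790794542 176.8141335835643
exit ring (40 in) [506.1 -68.6 105. ] steady far [ 501.3 -142.5  105. ] flange top centre [507.1 -42.3 105. ]
```

Both views agree on these estimates:
- **Bar:** yaw about -69°, grip near (485,322).
- **Bore:** yaw about -93.6°, mouth near (506,-37), steady mouth about 80 mm further on.

Next I'll hover over the handle, aligned with the bar, and look with the wrist camera.

Request:
carry_out(plan=[{"tx": 28,"ty": -15.5,"tz": -2,"rz": -0.075},{"tx": 28,"ty": -15.5,"tz": -2,"rz": -0.075},{"tx": 28,"ty": -15.5,"tz": -2,"rz": -0.075},{"tx": 28,"ty": -15.5,"tz": -2,"rz": -0.075},{"tx": 28,"ty": -15.5,"tz": -2,"rz": -0.075},{"tx": 28,"ty": -15.5,"tz": -2,"rz": -0.075},{"tx": 28,"ty": -15.5,"tz": -2,"rz": -0.075},{"tx": 28,"ty": -15.5,"tz": -2,"rz": -0.075},{"tx": 28,"ty": -15.5,"tz": -2,"rz": -0.075},{"tx": 28,"ty": -15.5,"tz": -2,"rz": -0.075},{"tx": 28,"ty": -15.5,"tz": -2,"rz": -0.075},{"tx": 28,"ty": -15.5,"tz": -2,"rz": -0.075}])

```text
invalid input at $.plan[0]: expected keys tx, ty, tz, rx, ry, rz
```

Run:
```python
from h import *
import cv2,pickle
o=bot.get_obs(); m=bot.camera_model("wrist"); im=bot.capture("wrist")
print(o["time"],o["tool_pos"],o["tcp_rot"],o["joint_positions"]); pickle.dump(m,open("w1.pkl","wb"))
cv2.imwrite("pics/w1.png",im[:,:,::-1])
for X in [(485,322,60),(556,137,60),(506,-37,105)]: print(proj("wrist",X,m))
```

```text
0.1 [153.84980012 501.56714383 226.12725471] [-3.14022115e+00 -2.10763104e-04  2.84382853e+00] [ 1.12701832e+00  3.42638018e-01  1.52490723e+00  9.37907821e-06
  1.27543498e+00 -1.46016764e-01]
[229.08943631 440.13177862]
[132.36033436 497.35206556]
[ -9.60850038 536.56805905]
```

View pics/w1.png

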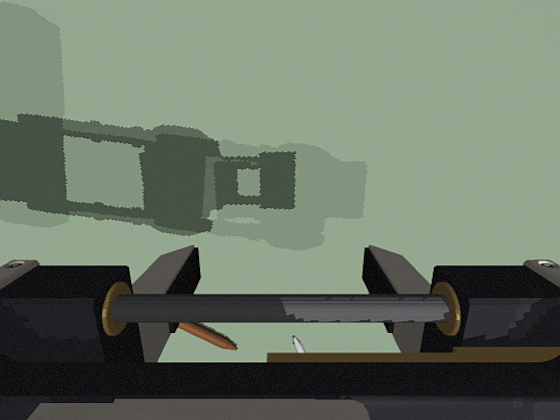

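The plan was refused because each row needs all six keys, so the arm hasn't moved. The picture shows only the bench and the fingers. I'll resend it with the full keys.

Run:
```python
from h import *
import pickle
m=pickle.load(open("w1.pkl","rb"));R=m["R"];print(-R.T@m["t"],R)
```

```text
[ 74.48898729 525.96448791 384.1056911 ] [[ 2.93780809e-01  9.55872466e-01 -8.15840616e-04]
 [ 9.10564389e-01 -2.79595823e-01  3.04464562e-01]
 [ 2.90801186e-01 -9.01887209e-02 -9.52523315e-01]]
```

Request:
carry_out(plan=[{"tx": 28,"ty": -15.5,"tz": -2,"rx": 0,"ry": 0,"rz": -0.075},{"tx": 28,"ty": -15.5,"tz": -2,"rx": 0,"ry": 0,"rz": -0.075},{"tx": 28,"ty": -15.5,"tz": -2,"rx": 0,"ry": 0,"rz": -0.075},{"tx": 28,"ty": -15.5,"tz": -2,"rx": 0,"ry": 0,"rz": -0.075},{"tx": 28,"ty": -15.5,"tz": -2,"rx": 0,"ry": 0,"rz": -0.075},{"tx": 28,"ty": -15.5,"tz": -2,"rx": 0,"ry": 0,"rz": -0.075},{"tx": 28,"ty": -15.5,"tz": -2,"rx": 0,"ry": 0,"rz": -0.075},{"tx": 28,"ty": -15.5,"tz": -2,"rx": 0,"ry": 0,"rz": -0.075}])

```text
time: 0.95
tool_pos: [379.0, 377.0, 210.4]
tcp_rot: [-3.141, -0.0, 2.241]
contact_force: [0.4, 0.6, -0.1]
grip_width: 92.1
finger_force: 0.0
```

Request:
carry_out(plan=[{"tx": 26,"ty": -30,"tz": 15,"rx": 0,"ry": 0,"rz": -0.05},{"tx": 26,"ty": -30,"tz": 15,"rx": 0,"ry": 0,"rz": -0.05},{"tx": 26,"ty": -30,"tz": 15,"rx": 0,"ry": 0,"rz": -0.05},{"tx": 26,"ty": -30,"tz": 15,"rx": 0,"ry": 0,"rz": -0.05},{"tx": 26,"ty": -30,"tz": 15,"rx": 0,"ry": 0,"rz": -0.05},{"tx": 26,"ty": -30,"tz": 15,"rx": 0,"ry": 0,"rz": -0.05},{"tx": 0,"ty": 0,"tz": 0,"rx": 0,"ry": 0,"rz": 0},{"tx": 0,"ty": 0,"tz": 0,"rx": 0,"ry": 0,"rz": 0}])

```text
time: 1.75
tool_pos: [534.2, 197.3, 300.3]
tcp_rot: [-3.141, -0.0, 1.942]
contact_force: [-0.9, 0.9, -1.1]
grip_width: 91.8
finger_force: 0.0
```

Run:
```python
from h import *
import cv2,pickle
o=bot.get_obs(); m=bot.camera_model("wrist"); im=bot.capture("wrist")
print(o["time"],o["tool_pos"],o["tcp_rot"],o["joint_positions"]); pickle.dump(m,open("w2.pkl","wb"))
cv2.imwrite("pics/w2.png",cv2.resize(im[:,:,::-1],(800,600)))
for X in [(485,322,60),(556,137,60),(506,-37,105)]: print(proj("wrist",X,m)*800/560)
```

```text
1.75 [534.21941515 197.29101834 300.26339958] [-3.14095804e+00 -4.61071553e-04  1.94229110e+00] [ 2.19005964e-01  3.83356704e-01  1.26030765e+00  3.60262039e-04
  1.49862559e+00 -1.52515054e-01]
[400.93893881  88.33797962]
[400.0259437  316.62109859]
[284.80625894 475.02620302]
```

View pics/w2.png

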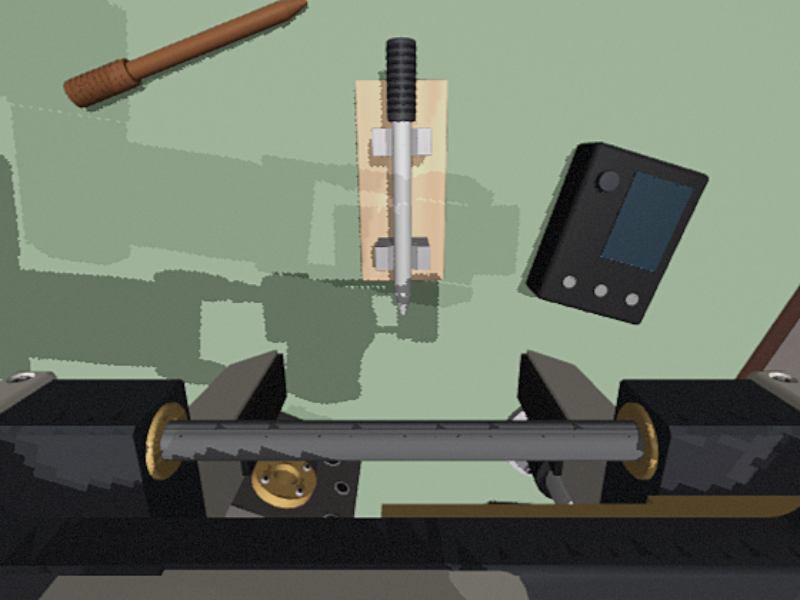

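Request:
carry_out(plan=[{"tx": -4,"ty": -30,"tz": 0,"rx": 0,"ry": 0,"rz": -0.05},{"tx": -4,"ty": -30,"tz": 0,"rx": 0,"ry": 0,"rz": -0.05},{"tx": -4,"ty": -30,"tz": 0,"rx": 0,"ry": 0,"rz": -0.05},{"tx": -4,"ty": -30,"tz": 0,"rx": 0,"ry": 0,"rz": -0.05},{"tx": -4,"ty": -30,"tz": 0,"rx": 0,"ry": 0,"rz": -0.05},{"tx": -4,"ty": -30,"tz": 0,"rx": 0,"ry": 0,"rz": -0.05},{"tx": -4,"ty": -30,"tz": 0,"rx": 0,"ry": 0,"rz": -0.05},{"tx": -4,"ty": -30,"tz": 0,"rx": 0,"ry": 0,"rz": -0.05},{"tx": -4,"ty": -30,"tz": 0,"rx": 0,"ry": 0,"rz": -0.03},{"tx": -4,"ty": -30,"tz": 0,"rx": 0,"ry": 0,"rz": 0},{"tx": 0,"ty": 0,"tz": 0,"rx": 0,"ry": 0,"rz": 0},{"tx": 0,"ty": 0,"tz": 0,"rx": 0,"ry": 0,"rz": 0}])

```text
time: 3.0
tool_pos: [493.7, -101.0, 300.3]
tcp_rot: [-3.141, -0.001, 1.514]
contact_force: [-0.1, 0.3, 0.4]
grip_width: 91.9
finger_force: 0.0
```

Run:
```python
from h import *
import cv2,pickle
o=bot.get_obs(); m=bot.camera_model("wrist"); im=bot.capture("wrist")
print(o["time"],o["tool_pos"],o["tcp_rot"],o["joint_positions"]); pickle.dump(m,open("w3.pkl","wb"))
cv2.imwrite("pics/w3.png",cv2.resize(im[:,:,::-1],(800,600)))
for X in [(506,-37,105)]: print(proj("wrist",X,m)*800/560)
```

```text
3.0 [ 493.65210764 -101.04154134  300.29787479] [-3.14069084e+00 -9.20726147e-04  1.51424348e+00] [-3.54494564e-01  2.55170110e-01  1.44296511e+00  6.20365433e-04
  1.44458982e+00 -2.98020569e-01]
[413.16690204 179.26191705]
```

View pics/w3.png

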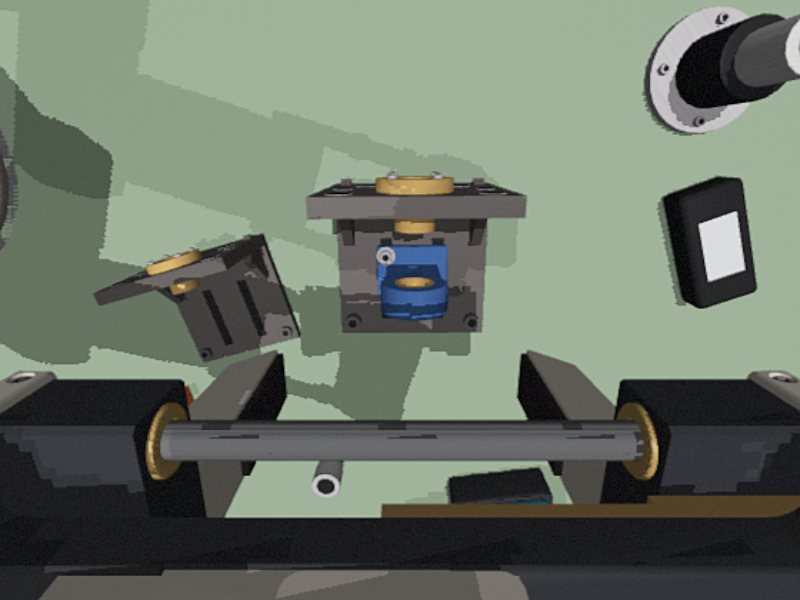

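- **w2:** handle end (401,38), shoulder (402,121), nose tip (403,312).
- **w3:** upright top surface between columns 307 and 526, rows 196 to 217. Flange centre column 415, width 376–454, front rim at row 177. Foot far corners (341,332) and (481,331). Blue eye columns 381–447, rim rows 277–320.

The steady looks nearly in line.

Run:
```python
from h import *
import pickle
np.set_printoptions(precision=1,suppress=True)
w2,w3=[pickle.load(open(f,"rb")) for f in("w2.pkl","w3.pkl")]
A=lambda u,v,z:onz(0,(u*.7,v*.7),z,w2); B=lambda u,v,z:onz(0,(u*.7,v*.7),z,w3)
e,s,n=A(401,38,60),A(402,121,60),A(403,312,60); d=(n-e)/np.linalg.norm(n-e)
print(e,s,n,np.linalg.norm(n-e),np.degrees(np.arctan2(d[1],d[0])),"grip",e+30*d,n-200*d,s-30*d)
for nm,p,q in[("top entry",B(308,196,150),B(526,196,150)),("top exit",B(307,217,150),B(526,216,150)),("foot",B(341,332,15),B(481,331,15))]:
    print(nm,p,q,(p+q)/2,np.linalg.norm(p-q),np.degrees(np.arctan2(*(q-p)[1::-1])))
print("flange",B(376,186,105),B(454,186,105),"rim top",B(415,177,135),"eye",B(381,290,105),B(447,290,105),"eye top rim rows",B(414,277,133),B(414,291,133),"exit ring",B(415,232,105))
for x in [(506.5,-37,135)]: print(proj(0,x,w3)/.7)
```

```text
[471.9 355.9  60. ] [494.8 299.2  60. ] [556.9 142.4  60. ] 229.85460265911922 -68.27872031665117 grip [483. 328.  60.] [482.9 328.2  60. ] [483.7 327.   60. ]
top entry [433.5 -41.6 150. ] [580.7 -49.9 150. ] [507.1 -45.7 150. ] 147.4327686598471 -3.2562951893122687
top exit [431.1 -55.5 150. ] [581.  -63.4 150. ] [506.1 -59.5 150. ] 150.15221642586044 -2.994237528862349
foot [ 423.2 -195.3   15. ] [ 572.6 -202.6   15. ] [ 497.9 -199.    15. ] 149.62917388361376 -2.7991225314328108
flange [477.2 -40.4 105. ] [537.1 -43.8 105. ] rim top [506.7 -34.  135. ] eye [ 475.1 -124.   105. ] [ 529.6 -127.1  105. ] eye top rim rows [ 502.5 -106.9  133. ] [ 502.  -117.9  133. ] exit ring [505.5 -77.6 105. ]
[414.9 181.5]
```

Request:
carry_out(plan=[{"tx": -0.7,"ty": 38.3,"tz": -13,"rx": 0,"ry": 0,"rz": 0.04},{"tx": -0.7,"ty": 38.3,"tz": -13,"rx": 0,"ry": 0,"rz": 0.04},{"tx": -0.7,"ty": 38.3,"tz": -13,"rx": 0,"ry": 0,"rz": 0.04},{"tx": -0.7,"ty": 38.3,"tz": -13,"rx": 0,"ry": 0,"rz": 0.04},{"tx": -0.7,"ty": 38.3,"tz": -13,"rx": 0,"ry": 0,"rz": 0.04},{"tx": -0.7,"ty": 38.3,"tz": -13,"rx": 0,"ry": 0,"rz": 0.04},{"tx": -0.7,"ty": 38.3,"tz": -13,"rx": 0,"ry": 0,"rz": 0.04},{"tx": -0.7,"ty": 38.3,"tz": -13,"rx": 0,"ry": 0,"rz": 0.04},{"tx": -0.7,"ty": 38.3,"tz": -13,"rx": 0,"ry": 0,"rz": 0.04},{"tx": -0.7,"ty": 38.3,"tz": -13,"rx": 0,"ry": 0,"rz": 0.04},{"tx": -0.7,"ty": 38.3,"tz": -13,"rx": 0,"ry": 0,"rz": 0.036},{"tx": 0,"ty": 0,"tz": 0,"rx": 0,"ry": 0,"rz": 0}])

```text
time: 4.25
tool_pos: [483.3, 324.3, 155.5]
tcp_rot: [-3.139, -0.001, 1.957]
contact_force: [-0.0, -0.0, -0.8]
grip_width: 92.0
finger_force: 0.0
```

Request:
carry_out(plan=[{"tx": 0,"ty": 0,"tz": 0,"rx": 0,"ry": 0,"rz": 0},{"tx": 0,"ty": 0,"tz": 0,"rx": 0,"ry": 0,"rz": 0}])

```text
time: 4.45
tool_pos: [485.9, 319.2, 158.1]
tcp_rot: [3.141, 0.0, 1.95]
contact_force: [-0.9, 0.3, 0.3]
grip_width: 91.6
finger_force: 0.0
```

Request:
carry_out(plan=[{"tx": 0,"ty": 1,"tz": -20,"rx": 0,"ry": 0,"rz": 0},{"tx": 0,"ty": 0,"tz": -20,"rx": 0,"ry": 0,"rz": 0},{"tx": 0,"ty": 0,"tz": -20,"rx": 0,"ry": 0,"rz": 0},{"tx": 0,"ty": 0,"tz": -20,"rx": 0,"ry": 0,"rz": 0},{"tx": 0,"ty": 0,"tz": -20,"rx": 0,"ry": 0,"rz": 0},{"tx": 0,"ty": 0,"tz": -12,"rx": 0,"ry": 0,"rz": 0},{"tx": 0,"ty": 0,"tz": -5,"rx": 0,"ry": 0,"rz": 0},{"tx": 0,"ty": 0,"tz": 0,"rx": 0,"ry": 0,"rz": 0},{"tx": 0,"ty": 0,"tz": 0,"rx": 0,"ry": 0,"rz": 0}])

```text
time: 5.35
tool_pos: [487.0, 320.3, 41.7]
tcp_rot: [3.14, -0.0, 1.949]
contact_force: [0.4, 0.1, 0.9]
grip_width: 91.7
finger_force: 0.0
```

Request:
carry_out(gripper=1, plan=[{"tx": 0,"ty": 0,"tz": 0,"rx": 0,"ry": 0,"rz": 0},{"tx": 0,"ty": 0,"tz": 0,"rx": 0,"ry": 0,"rz": 0},{"tx": 0,"ty": 0,"tz": 0,"rx": 0,"ry": 0,"rz": 0},{"tx": 0,"ty": 0,"tz": 0,"rx": 0,"ry": 0,"rz": 0},{"tx": 0,"ty": 0,"tz": 0,"rx": 0,"ry": 0,"rz": 0},{"tx": 0,"ty": 0,"tz": 0,"rx": 0,"ry": 0,"rz": 0},{"tx": 0,"ty": 0,"tz": 0,"rx": 0,"ry": 0,"rz": 0},{"tx": 0,"ty": 0,"tz": 0,"rx": 0,"ry": 0,"rz": 0}])

```text
time: 6.15
tool_pos: [486.3, 320.2, 40.7]
tcp_rot: [-3.142, 0.0, 1.95]
contact_force: [0.1, -0.8, -0.4]
grip_width: 32.3
finger_force: 0.0
```

Request:
carry_out(plan=[{"tx": 0,"ty": 0,"tz": 0,"rx": 0,"ry": 0,"rz": 0},{"tx": 0,"ty": 0,"tz": 0,"rx": 0,"ry": 0,"rz": 0},{"tx": 0,"ty": 0,"tz": 0,"rx": 0,"ry": 0,"rz": 0},{"tx": 0,"ty": 0,"tz": 0,"rx": 0,"ry": 0,"rz": 0},{"tx": 0,"ty": 0,"tz": 0,"rx": 0,"ry": 0,"rz": 0}])

```text
time: 6.65
tool_pos: [485.9, 320.1, 40.6]
tcp_rot: [-3.141, 0.0, 1.95]
contact_force: [-1.7, -0.8, 1.2]
grip_width: 23.2
finger_force: 30.0
```

Request:
carry_out(plan=[{"tx": 0,"ty": 0,"tz": 9,"rx": 0,"ry": 0,"rz": 0},{"tx": 0,"ty": 0,"tz": 12,"rx": 0,"ry": 0,"rz": 0},{"tx": 0,"ty": 0,"tz": 12,"rx": 0,"ry": 0,"rz": 0},{"tx": 0,"ty": 0,"tz": 12,"rx": 0,"ry": 0,"rz": 0},{"tx": 0,"ty": 0,"tz": 0,"rx": 0,"ry": 0,"rz": 0},{"tx": 0,"ty": 0,"tz": 0,"rx": 0,"ry": 0,"rz": 0},{"tx": 0,"ty": 0,"tz": 0,"rx": 0,"ry": 0,"rz": 0}])

```text
time: 7.35
tool_pos: [486.0, 320.1, 85.3]
tcp_rot: [-3.141, 0.0, 1.95]
contact_force: [0.3, 0.8, -2.2]
grip_width: 23.2
finger_force: 30.0
```

Request:
carry_out(plan=[{"tx": 4,"ty": -14,"tz": 0,"rx": 0,"ry": 0,"rz": -0.05},{"tx": 4,"ty": -14,"tz": 0,"rx": 0,"ry": 0,"rz": -0.05},{"tx": 4,"ty": -14,"tz": 0,"rx": 0,"ry": 0,"rz": -0.05},{"tx": 4,"ty": -14,"tz": 0,"rx": 0,"ry": 0,"rz": -0.05},{"tx": 4,"ty": -14,"tz": 0,"rx": 0,"ry": 0,"rz": -0.05},{"tx": 4,"ty": -14,"tz": 0,"rx": 0,"ry": 0,"rz": -0.05},{"tx": 4,"ty": -14,"tz": 0,"rx": 0,"ry": 0,"rz": -0.05},{"tx": 3,"ty": -12,"tz": 0,"rx": 0,"ry": 0,"rz": -0.05},{"tx": 3,"ty": -13,"tz": 0,"rx": 0,"ry": 0,"rz": -0.035},{"tx": 0,"ty": 0,"tz": 0,"rx": 0,"ry": 0,"rz": 0},{"tx": 0,"ty": 0,"tz": 0,"rx": 0,"ry": 0,"rz": 0},{"tx": 0,"ty": 0,"tz": 0,"rx": 0,"ry": 0,"rz": 0}])

```text
time: 8.55
tool_pos: [520.2, 197.7, 85.8]
tcp_rot: [3.141, -0.0, 1.516]
contact_force: [0.2, 0.6, -3.0]
grip_width: 23.4
finger_force: 30.0
```

Run:
```python
from h import *
import cv2
o=bot.get_obs(); print(o["time"],o["tool_pos"],o["tcp_rot"],o["moment"])
a=bot.capture("top")[130:230,200:350,::-1]; b=bot.capture("side")[140:280,230:350,::-1]
a=cv2.resize(a,(800,533),interpolation=2); a=cv2.resize(a[100:430],(800,330)); b=cv2.resize(b,(480,560),interpolation=2)
cv2.imwrite("pics/t2.png",a);cv2.imwrite("pics/s2.png",b)
yaw=o["tcp_rot"][2]-np.pi; g=o["tool_pos"]+[0,0,18.8]; d=np.array([np.cos(yaw),np.sin(yaw),0]); n=g+192*d; print("pred nose",n)
s=800/150; p=proj("top",n); print("top",(p[0]-200)*s,(p[1]-130)*s-100); p=proj("side",n); print("side",(p[0]-230)*4,(p[1]-140)*4)
p=proj("top",[507.2,-34.7,105]); print("mouth top",(p[0]-200)*s,(p[1]-130)*s-100)
p=proj("side",g-38*d);print("end side",(p[0]-230)*4,(p[1]-140)*4)
```

```text
8.55 [520.20606375 197.6891279   85.75475377] [ 3.14148857e+00 -2.21310088e-04  1.51557247e+00] [-0.00493133  0.05951824  0.00725035]
pred nose [509.60847121   5.98182227 104.55475377]
top 382.61070011919793 247.53643421498265
side 235.87190087323438 272.0722461615917
mouth top 455.69536455159596 244.9846493957649
end side 195.7464214187803 88.20326958335124
```

View pics/t2.png

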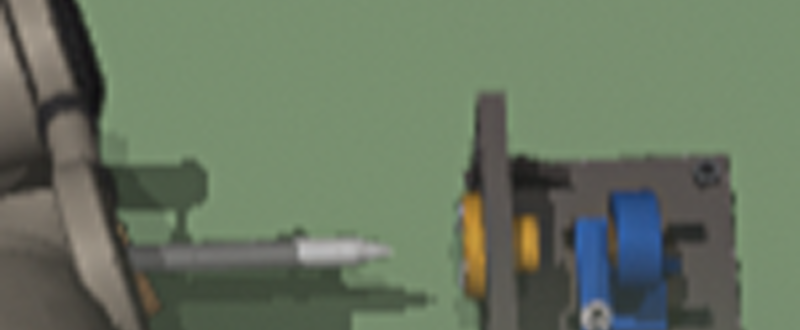

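View pics/s2.png

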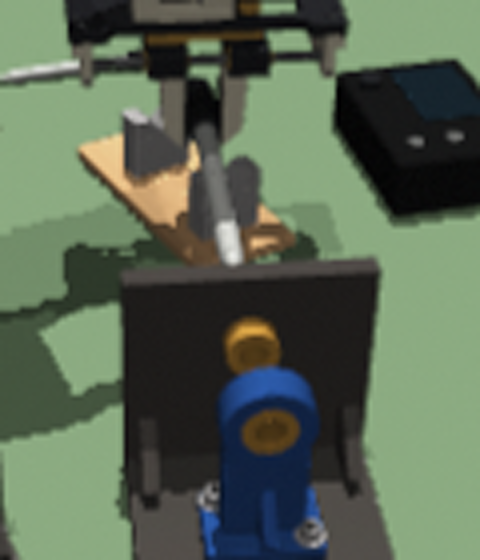

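The top view shows the nose tip at (392,251), predicted (383,248). The flange is centred on row 245, as predicted. In the side view the shaft is in line with the bushing at column 233, with the tip hidden behind the plate edge. The top row offset could mean the nose droops, so I'll check it numerically.

Run:
```python
from h import *
import cv2
np.set_printoptions(precision=2,suppress=True)
o=bot.get_obs()
yaw=o["tcp_rot"][2]-np.pi; g=o["tool_pos"]+[0,0,18.8]; d=np.array([np.cos(yaw),np.sin(yaw),0])
im=np.mean([bot.capture("top").astype(float) for _ in range(4)],0)
hsv=cv2.cvtColor(im.astype(np.uint8),cv2.COLOR_RGB2HSV)
L=np.array([proj("top",g+s*d) for s in np.arange(40,193,4)])
for c in range(232,272,3):
    col=hsv[168:190,c]; w=np.clip((60-col[:,1].astype(float))/45,0,1); r=(w*np.arange(168,190)).sum()/w.sum()
    print(c,round(r,2),"w",round(w.sum(),1),"pred",round(np.interp(c,L[:,0],L[:,1]),2))
y=(hsv[...,0]>12)&(hsv[...,0]<28)&(hsv[...,1]>150)
for c in range(286,301,2):
    rr=np.where(y[150:215,c])[0]
    if len(rr): print("yel",c,rr.min()+150,rr.max()+150)
print([proj("top",np.array([507.2,-34.7,105])+k*np.array([-.0558,-.9984,0])) for k in(0,10,30)])
print("drow/dz",proj("top",g+192*d+[0,0,-1])-proj("top",g+192*d), "drow/dx",proj("top",g+192*d+[1,0,0])-proj("top",g+192*d))
```

```text
232 179.42 w 1.7 pred 196.61
235 179.52 w 1.9 pred 196.51
238 179.4 w 1.5 pred 196.4
241 178.86 w 1.4 pred 196.29
244 178.48 w 1.3 pred 196.18
247 177.98 w 1.3 pred 196.07
250 178.37 w 1.4 pred 195.96
253 178.72 w 1.4 pred 195.85
256 177.95 w 1.3 pred 195.74
259 178.41 w 1.3 pred 195.64
262 178.47 w 1.4 pred 195.53
265 178.12 w 1.3 pred 195.42
268 178.47 w 1.3 pred 195.31
271 178.21 w 1.3 pred 195.2
yel 288 185 202
yel 290 192 202
yel 298 189 198
yel 300 191 198
[array([285.44, 194.68]), array([288.8 , 194.57]), array([295.52, 194.33])]
drow/dz [0.   0.08] drow/dx [-0.03 -0.32]
```

Run:
```python
from h import *
import cv2
np.set_printoptions(precision=2,suppress=True)
o=bot.get_obs()
yaw=o["tcp_rot"][2]-np.pi; g=o["tool_pos"]+[0,0,18.8]; d=np.array([np.cos(yaw),np.sin(yaw),0])
im=np.mean([bot.capture("top").astype(float) for _ in range(4)],0)
hsv=cv2.cvtColor(im.astype(np.uint8),cv2.COLOR_RGB2HSV).astype(int)
L=np.array([proj("top",g+s*d) for s in np.arange(40,193,4)])
for c in range(230,276,4):
    w=np.clip((50-hsv[188:206,c,1])/35,0,1); r=(w*np.arange(188,206)).sum()/max(w.sum(),.1)
    print(c,round(r,2),"w",round(w.sum(),1),"pred",round(np.interp(c,L[:,0],L[:,1]),2))
print(hsv[180:210,288,:].tolist())
```

```text
230 196.59 w 5.3 pred 196.67
234 196.43 w 5.5 pred 196.52
238 196.48 w 5.3 pred 196.38
242 196.39 w 5.2 pred 196.24
246 196.26 w 5.1 pred 196.09
250 196.01 w 5.0 pred 195.95
254 195.64 w 5.7 pred 195.81
258 195.67 w 5.8 pred 195.66
262 195.64 w 5.6 pred 195.52
266 195.33 w 5.3 pred 195.38
270 195.21 w 3.2 pred 195.23
274 0.0 w 0.0 pred 195.17
[[41, 34, 60], [0, 26, 50], [0, 16, 49], [0, 6, 43], [21, 99, 59], [19, 170, 111], [19, 184, 150], [19, 185, 163], [20, 186, 173], [19, 185, 183], [19, 184, 191], [19, 182, 193], [20, 179, 192], [20, 178, 192], [20, 178, 191], [20, 178, 189], [19, 178, 182], [19, 174, 171], [19, 167, 163], [19, 167, 154], [19, 169, 142], [19, 165, 130], [19, 156, 116], [19, 142, 97], [27, 85, 84], [48, 58, 109], [53, 55, 126], [52, 55, 126], [52, 55, 125], [53, 57, 125]]
```

The bar's axis matches the prediction within 0.2 px, so yaw and x are right. The flange suggests a mouth x of about 508. I'll start inserting gently.

Request:
carry_out(plan=[{"tx": 0.4,"ty": -4,"tz": 0.4,"rx": 0,"ry": 0,"rz": 0},{"tx": -0.3,"ty": -5,"tz": 0,"rx": 0,"ry": 0,"rz": 0},{"tx": -0.3,"ty": -5,"tz": 0,"rx": 0,"ry": 0,"rz": 0},{"tx": -0.3,"ty": -5,"tz": 0,"rx": 0,"ry": 0,"rz": 0},{"tx": -0.3,"ty": -5,"tz": 0,"rx": 0,"ry": 0,"rz": 0},{"tx": -0.3,"ty": -5,"tz": 0,"rx": 0,"ry": 0,"rz": 0},{"tx": -0.3,"ty": -5,"tz": 0,"rx": 0,"ry": 0,"rz": 0},{"tx": -0.3,"ty": -5,"tz": 0,"rx": 0,"ry": 0,"rz": 0},{"tx": -0.3,"ty": -5,"tz": 0,"rx": 0,"ry": 0,"rz": 0},{"tx": -0.2,"ty": -4,"tz": 0,"rx": 0,"ry": 0,"rz": 0},{"tx": 0,"ty": 0,"tz": 0,"rx": 0,"ry": 0,"rz": 0},{"tx": 0,"ty": 0,"tz": 0,"rx": 0,"ry": 0,"rz": 0}])

```text
time: 10.25
tool_pos: [518.2, 149.2, 86.2]
tcp_rot: [3.141, -0.0, 1.515]
contact_force: [0.6, -0.4, -2.6]
grip_width: 23.4
finger_force: 30.0
```

Request:
carry_out(plan=[{"tx": -0.2,"ty": -3,"tz": 0,"rx": 0,"ry": 0,"rz": 0},{"tx": -0.2,"ty": -3,"tz": 0,"rx": 0,"ry": 0,"rz": 0},{"tx": -0.2,"ty": -3,"tz": 0,"rx": 0,"ry": 0,"rz": 0},{"tx": -0.2,"ty": -3,"tz": 0,"rx": 0,"ry": 0,"rz": 0},{"tx": -0.1,"ty": -3,"tz": 0,"rx": 0,"ry": 0,"rz": 0},{"tx": 0,"ty": 0,"tz": 0,"rx": 0,"ry": 0,"rz": 0},{"tx": 0,"ty": 0,"tz": 0,"rx": 0,"ry": 0,"rz": 0}])

```text
time: 10.95
tool_pos: [517.3, 134.1, 86.2]
tcp_rot: [3.141, -0.0, 1.515]
contact_force: [-0.4, 0.4, -1.8]
grip_width: 23.2
finger_force: 30.0
```

Run:
```python
from plant import bot
o=bot.get_obs();print(o["contact_force"],o["moment"],o["tool_pos"])
```

```text
[-0.40095485  0.35516864 -1.76595323] [0.01057266 0.06828515 0.02578779] [517.25373411 134.14914332  86.16573829]
```

Request:
carry_out(plan=[{"tx": -0.2,"ty": -3,"tz": 0,"rx": 0,"ry": 0,"rz": 0},{"tx": -0.2,"ty": -3,"tz": 0,"rx": 0,"ry": 0,"rz": 0},{"tx": -0.2,"ty": -3,"tz": 0,"rx": 0,"ry": 0,"rz": 0},{"tx": -0.2,"ty": -3,"tz": 0,"rx": 0,"ry": 0,"rz": 0},{"tx": -0.1,"ty": -3,"tz": 0,"rx": 0,"ry": 0,"rz": 0},{"tx": -0.2,"ty": -3,"tz": 0,"rx": 0,"ry": 0,"rz": 0},{"tx": -0.1,"ty": -3,"tz": 0,"rx": 0,"ry": 0,"rz": 0},{"tx": -0.2,"ty": -4,"tz": 0,"rx": 0,"ry": 0,"rz": 0},{"tx": 0,"ty": 0,"tz": 0,"rx": 0,"ry": 0,"rz": 0},{"tx": 0,"ty": 0,"tz": 0,"rx": 0,"ry": 0,"rz": 0}])

```text
time: 11.95
tool_pos: [515.9, 109.1, 86.2]
tcp_rot: [3.141, -0.0, 1.514]
contact_force: [-0.3, -0.6, -1.7]
grip_width: 23.1
finger_force: 30.0
```

Run:
```python
from plant import bot
o=bot.get_obs();print(o["contact_force"],o["moment"],o["tool_pos"])
```

```text
[-0.31360037 -0.60483021 -1.69182537] [-0.072248    0.06580558 -0.0497355 ] [515.86096176 109.08654224  86.16827231]
```

Request:
carry_out(plan=[{"tx": -0.2,"ty": -4,"tz": 0,"rx": 0,"ry": 0,"rz": 0},{"tx": -0.2,"ty": -4,"tz": 0,"rx": 0,"ry": 0,"rz": 0},{"tx": -0.2,"ty": -4,"tz": 0,"rx": 0,"ry": 0,"rz": 0},{"tx": -0.3,"ty": -4,"tz": 0,"rx": 0,"ry": 0,"rz": 0},{"tx": -0.2,"ty": -4,"tz": 0,"rx": 0,"ry": 0,"rz": 0},{"tx": -0.2,"ty": -4,"tz": 0,"rx": 0,"ry": 0,"rz": 0},{"tx": -0.2,"ty": -4,"tz": 0,"rx": 0,"ry": 0,"rz": 0},{"tx": -0.2,"ty": -4,"tz": 0,"rx": 0,"ry": 0,"rz": 0},{"tx": -0.2,"ty": -3,"tz": 0,"rx": 0,"ry": 0,"rz": 0},{"tx": -0.2,"ty": -3,"tz": 0,"rx": 0,"ry": 0,"rz": 0},{"tx": 0,"ty": 0,"tz": 0,"rx": 0,"ry": 0,"rz": 0},{"tx": 0,"ty": 0,"tz": 0,"rx": 0,"ry": 0,"rz": 0}])

```text
time: 13.15
tool_pos: [513.8, 71.2, 86.2]
tcp_rot: [3.141, -0.0, 1.515]
contact_force: [-0.3, -1.0, -1.9]
grip_width: 23.0
finger_force: 30.0
```

Run:
```python
from plant import bot
o=bot.get_obs();print(o["contact_force"],o["moment"],o["tool_pos"])
```

```text
[-0.26792151 -0.95058789 -1.90689423] [-0.03719981  0.0633312  -0.02589514] [513.75677012  71.17696741  86.1591858 ]
```

Request:
carry_out(plan=[{"tx": -0.2,"ty": -3,"tz": 0,"rx": 0,"ry": 0,"rz": 0},{"tx": -0.2,"ty": -3,"tz": 0,"rx": 0,"ry": 0,"rz": 0},{"tx": -0.1,"ty": -3,"tz": 0,"rx": 0,"ry": 0,"rz": 0},{"tx": -0.2,"ty": -3,"tz": 0,"rx": 0,"ry": 0,"rz": 0},{"tx": -0.2,"ty": -3,"tz": 0,"rx": 0,"ry": 0,"rz": 0},{"tx": -0.1,"ty": -3,"tz": 0,"rx": 0,"ry": 0,"rz": 0},{"tx": -0.2,"ty": -3,"tz": 0,"rx": 0,"ry": 0,"rz": 0},{"tx": -0.2,"ty": -3,"tz": 0,"rx": 0,"ry": 0,"rz": 0},{"tx": -0.1,"ty": -3,"tz": 0,"rx": 0,"ry": 0,"rz": 0},{"tx": -0.2,"ty": -3,"tz": 0,"rx": 0,"ry": 0,"rz": 0},{"tx": 0,"ty": 0,"tz": 0,"rx": 0,"ry": 0,"rz": 0},{"tx": 0,"ty": 0,"tz": 0,"rx": 0,"ry": 0,"rz": 0}])

```text
time: 14.35
tool_pos: [512.0, 41.1, 86.2]
tcp_rot: [3.141, 0.0, 1.515]
contact_force: [0.1, -0.5, -2.4]
grip_width: 23.1
finger_force: 30.0
```

Run:
```python
from plant import bot
o=bot.get_obs();print(o["contact_force"],o["moment"],o["tool_pos"])
```

```text
[ 0.13157062 -0.47297388 -2.42585612] [-0.0344057   0.01356658  0.00202734] [512.04379493  41.11692636  86.16032663]
```

Request:
carry_out(plan=[{"tx": -0.2,"ty": -3,"tz": 0,"rx": 0,"ry": 0,"rz": 0},{"tx": -0.2,"ty": -3,"tz": 0,"rx": 0,"ry": 0,"rz": 0},{"tx": -0.1,"ty": -3,"tz": 0,"rx": 0,"ry": 0,"rz": 0},{"tx": -0.2,"ty": -3,"tz": 0,"rx": 0,"ry": 0,"rz": 0},{"tx": -0.2,"ty": -3,"tz": 0,"rx": 0,"ry": 0,"rz": 0},{"tx": -0.1,"ty": -3,"tz": 0,"rx": 0,"ry": 0,"rz": 0},{"tx": -0.2,"ty": -3,"tz": 0,"rx": 0,"ry": 0,"rz": 0},{"tx": -0.2,"ty": -3,"tz": 0,"rx": 0,"ry": 0,"rz": 0},{"tx": -0.1,"ty": -3,"tz": 0,"rx": 0,"ry": 0,"rz": 0},{"tx": -0.2,"ty": -3,"tz": 0,"rx": 0,"ry": 0,"rz": 0},{"tx": -0.2,"ty": -3,"tz": 0,"rx": 0,"ry": 0,"rz": 0},{"tx": 0,"ty": 0,"tz": 0,"rx": 0,"ry": 0,"rz": 0}])

```text
time: 15.55
tool_pos: [510.1, 7.8, 86.1]
tcp_rot: [3.142, 0.0, 1.514]
contact_force: [0.7, 0.4, -1.0]
grip_width: 23.5
finger_force: 30.0
```

Request:
carry_out(plan=[{"tx": 0,"ty": 0,"tz": 0,"rx": 0,"ry": 0,"rz": 0},{"tx": 0,"ty": 0,"tz": 0,"rx": 0,"ry": 0,"rz": 0},{"tx": 0,"ty": 0,"tz": 0,"rx": 0,"ry": 0,"rz": 0},{"tx": 0,"ty": 0,"tz": 0,"rx": 0,"ry": 0,"rz": 0}])

```text
time: 15.95
tool_pos: [510.1, 8.3, 86.1]
tcp_rot: [3.142, -0.0, 1.515]
contact_force: [1.3, -0.4, -1.8]
grip_width: 23.0
finger_force: 30.0
```

Run:
```python
from plant import bot
import cv2,numpy as np
o=bot.get_obs();print(o["contact_force"],o["moment"],o["tool_pos"],o["tcp_rot"])
b=bot.capture("side")[170:310,230:350,::-1]; a=bot.capture("top")[150:240,240:350,::-1]
b=cv2.resize(b,(386,450),interpolation=2); a=cv2.resize(a,(414,339),interpolation=2)
c=np.zeros((450,800,3),np.uint8); c[:,:386]=b; c[:339,386:]=a
cv2.imwrite("pics/f.png",c)
```

```text
[ 1.25547894 -0.35243822 -1.8155325 ] [-0.0237298   0.04844364 -0.02086394] [510.10994843   8.3375353   86.11870578] [ 3.14156407e+00 -3.27147343e-05  1.51494821e+00]
```

View pics/f.png

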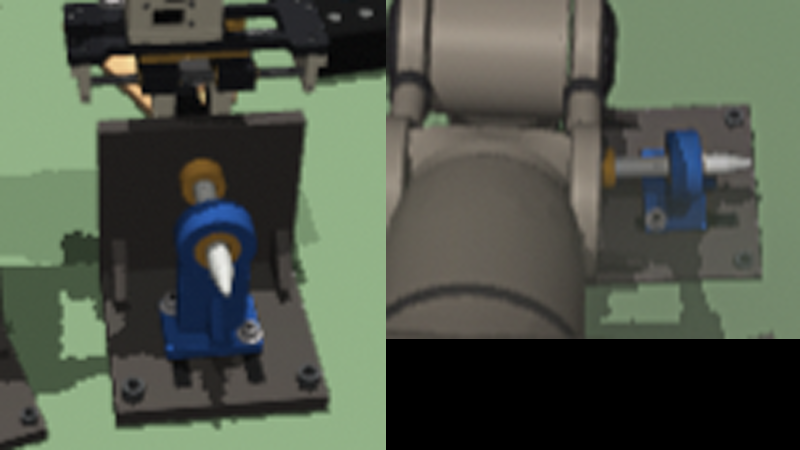

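The bar is through both bushings. In the top view the taper stands about 37 mm clear of the blue eye (703→751 px). In the side view it is centred in the steady's bushing, and the contact forces are about 1–2 N. I'll hand the job in.

```bash
python3 -c "
from plant import bot
print(bot.close_job())"
```

```text
the job is handed in; nothing more can be done
None
```

The bar is through both bushings with its whole taper out beyond the steady bracket, held still by its handle with only 1–2 N on the tool; the job was handed in after about 16 s, and no verdict came back.

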